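# Take the left-hand nut off the nib grinder

## Task

Take the hand nut off the nib grinder so that its burr can be washed: the nut is reverse-threaded, so it undoes the opposite way from normal. Follow the thread without forcing it (never wrench it tighter, press on it or pull on it before it has come free), then lift the nut off and set it down upright in the parts tray. Do not drop it, and leave the jar, the scraper and the mould alone.

Things in the scene. Friction and masses are not known exactly. Their poses are not given: they have to be found in the camera images.
- nut: Aluminium capped hand nut, 0.13 to 0.23 kg, 72 mm tall, screwed home on the stud at the start. Origin: centre of its underside, z up. Round ribbed skirt 46 mm in diameter from 0 to 46 mm up; on its flat top a grip bar 46 mm long (along its own x), 20 mm wide (along y), 46 to 72 mm up. Two lugs inside ride in the stud's thread.
- nut_bar (a point): Centre of the top face of the nut's grip bar, 72 mm above the nut's underside, on its axis; same axes as the nut.
- stud: Brass stud, fixed upright, 28 mm over its coarse two-start LEFT-HAND thread, inside the nut at the start. Origin on its axis, where the nut's underside is when home (120 mm above the table). The nut climbs as it is undone (how steeply must be felt) and comes free after a little under half a turn. Play in the thread: 2.5 mm up and down, 1 mm sideways; a nut let go stays on it.
- stud_top (a point): Top of the stud, on its axis, 38 mm above the stud's origin. A nut that has come free must go up until its underside is above this point to be clear of the stud.
- burr (a joint): Dark steel burr disc, 104 mm in diameter, under the nut: how far it is pressed down on its spring, m: 0 free (face 123 mm above the table), 0.003 at the start, 0.0055 at its stop; 3 N per mm. It loads the thread with about 7 N at the start; the first part of the undoing eases it off, tightening drives it to the stop and then forces the thread.
- grinder: Round stainless nib grinder without its hopper, fixed to the table, 196 mm in diameter at the foot, with an open catch bowl (rim 200 mm in diameter, 118 mm above the table). Origin: centre of its underside, z up. A black switch block and knob stick out at its own -x (to 110 mm from the axis), a chute at its +x (to 120 mm).
- tray: Shallow pale plastic parts tray, fixed, 170 mm (own x) by 210 mm (own y), 28 mm high, walls and floor 4 to 5 mm thick. Origin: centre of its underside, z up.
- jar: Glass jar with a white lid, 68 mm in diameter, 95 mm tall, a bystander. Origin: centre of its underside.
- scraper: Spatula, 200 mm long, lying flat, a bystander.
- mould: Filled chocolate mould, 135 by 220 mm, 23 mm high, lying flat, a bystander. Origin: centre of its underside.
Not all that is in view belongs to the job. Leave any green look-alike of the nut alone.

How it is judged:
By the outcome, as a careful person would: the job done as asked, in the order asked, and still so for the second after the job is handed in, with the robot touching nothing.
It also fails if it takes over 72 s, if anything falls off the work surface, if the arm or the gripper's body presses on something with over 40 N, if the wrist force passes 120 N, or if a joint passes its speed limit or range.

## Robot

A 6-joint arm with a two-finger parallel gripper is mounted at the origin on the work surface. World frame = base frame: x ahead of the robot, y to its left, z up, the work surface at z = 0. Lengths are in m, angles in rad, forces in N, time in s.
With the tool pointing down it reaches from about 0.35 to 0.95 m from the base axis. Payload 17.4 kg.
Tool frame: the origin (TCP) lies midway between the tips of the shut fingers; the grasp point (between the pads) lies 19 mm behind it (env.grip_point_offset is the distance from the TCP to the grasp point, in m); z points along the fingers, y is the line along which they close (so a half turn about z gives the same grasp; the last joint's range is limited). The gripper opens to 93 mm and grips with 3 to 60 N. Pads are 15 mm wide; open, the fingers measure 128 mm over their backs; the gripper's body (75 mm by 188 mm) begins 65 mm behind the grasp point.
Start: joints at [1.304, 0.116, 1.442, -0, 1.584, -0.038], TCP at [0.153, 0.657, 0.219] pointing down, gripper open.
Joint ranges: [-2.83, 2.83], [-0.83, 2.19], [0.07, 2.5], [-1.14, 4.28], [0.01, 3], [-2.97, 2.97]. Speed limits (rad/s): [1.89, 1.89, 2.22, 3.14, 3.14, 3.14].

## Interface

Orientations are given as [roll, pitch, yaw] about the fixed x, y, z axes, in that order (R = Rz(yaw) Ry(pitch) Rx(roll)).
In Python, from station import env gives the robot as it stands.
- The arm moves only by the shell command python3 -m crank 'ROWS' [FORCE]. ROWS is JSON, a list that holds one entry, the list of rows, each a list of 5 numbers: the shift along the tool's x, y, z in m, then the turn about the tool's z in degrees, then the closure, from 0 (fully open) to 1 (shut). A call has 1 to 10 rows; each row shifts and turns the commanded pose from where the row before left it, along the tool's axes as they then stand; what a row does not reach is not made up. A row lasts 1/12 s, in which the tool goes at most 41.7 mm and 7.16 degrees, less where a joint would pass 70% of its speed; a pose out of reach is approached as far as the arm can. A call with a gripper value outside its range is refused whole. The fingers move at their own pace and stop on an object; FORCE is the grip in N (left out, the last holds). Time passes only in rows, so rows that do not move let the fingers close. It gives the time, the measured TCP pose, the force, the opening and the grip force at its end, in the units of the state.
- env.read_state(): the state, without advancing time (a new reading comes with each control period).
- env.grab_frame(name): name is "scene" or "top" or "wrist"; returns a dict with "img" (480x640x3 uint8, red, green, blue), "intrinsics" (3x3 intrinsics, pixels), "k1" (the pictures are not rectified: a ray, as slopes to the right and down, at radius r is drawn at 1 + k1 r^2 times it, then the intrinsics apply), "position" and "attitude" of the camera in the world. Camera axes: x right, y down, z forward; pixel columns grow to the right and rows downward; lengths in m; the calibration is good to about 2 mm. A picture is of the moment at which its call begins. There is no depth.
- env.hand_in(): hands the job in; it is judged then, once.
The state is a dict: "time": time; "qpos": joint angles; "dq": joint speeds; "joint_torque": joint torques, N m; "position": TCP position; "tool_rot": TCP orientation; "force": force on the tool from outside, world axes, zero at the start; "torque": the same for the moment, N m; "gripper_width": finger opening in m; "gripper_force": force on a finger pad.
Only numpy, scipy, OpenCV 4.12 (cv2) and the standard library are available. Lean on these libraries where they do the work, as an engineer would, in place of code of your own. Each camera call takes 0.05 s, during which the arm holds its last target. There are 200 camera calls.

## Working session

There is one attempt and no reset: what is moved stays moved. The work goes in short steps, Python scripts to look and compute and a shell command to move; the robot and the scene stay as the last step left them, time stands still between calls to the robot, and variables do not carry over. Pictures are saved under pics/ and viewed, at most 10 in all, crops included, and the job is handed in when it is done.

```bash
ls; mkdir -p pics; python3 - <<'E'
from station import env
import cv2,numpy as np
np.set_printoptions(precision=4,suppress=True)
s=env.read_state(); print(s['time'],s['position'],s['tool_rot'],s['gripper_width'],env.grip_point_offset)
ims=[]
for n in("scene","top"):
    f=env.grab_frame(n); print(n,f['intrinsics'],f['k1'],f['position'],f['attitude'])
    np.savez('pics/'+n+'0.npz',**{k:np.array(v) for k,v in f.items()})
    cv2.imwrite(f'pics/{n}0.png',f['img'][...,::-1])
f=env.grab_frame("wrist");cv2.imwrite('pics/wrist0.png',f['img'][...,::-1])
np.savez('pics/wrist0.npz',**{k:np.array(v) for k,v in f.items()})
print(f['position'],f['attitude'])
E
```

```text
pics
0.0 [0.153  0.6572 0.2179] [-3.1404 -0.0001  2.9128] 0.09299005470277698 0.0188
scene [[587.8572   0.     328.1973]
 [  0.     587.8572 240.2576]
 [  0.       0.       1.    ]] -0.17657028865447094 [1.5032 0.1059 1.0545] [-2.381   0.016   1.7036]
top [[467.8445   0.     313.0755]
 [  0.     467.8445 235.808 ]
 [  0.       0.       1.    ]] -0.0198231449409454 [ 0.4355 -0.0146  1.1804] [-2.9254 -0.0016 -1.4821]
[0.0758 0.6765 0.3832] [2.8571 0.0027 1.3417]
```

View pics/scene0.png

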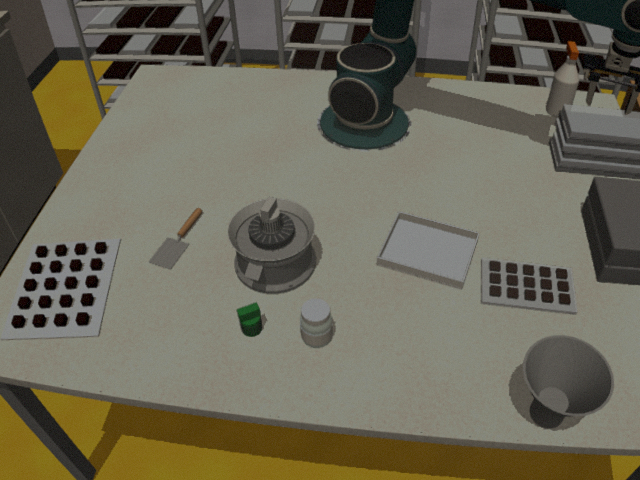

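View pics/top0.png

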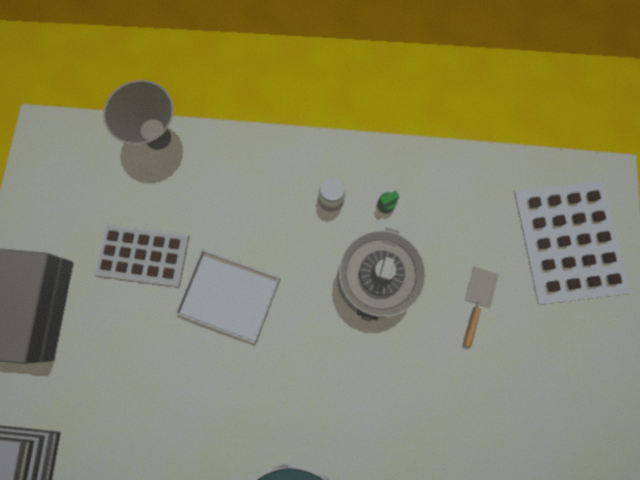

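Scene view: silver nut's grip bar at about (270,210) on the grinder (272,240), tray at (428,250), jar at (316,322), green decoy at (250,318), scraper at (178,238). Top view: nut bar at about (386,268), tray (229,297), jar (331,195), decoy (389,202).
Candidates for the nut: the silver one on the grinder stud (270,210 in scene) and the green look-alike (250,318). I choose the silver one and check it in one close crop.

```bash
cat > h.py <<'E'
import numpy as np,cv2
from scipy.spatial.transform import Rotation as R
np.set_printoptions(precision=4,suppress=True)
def load(n): return dict(np.load(f'pics/{n}.npz'))
def grab(n,save):
    from station import env
    f={k:np.array(v) for k,v in env.grab_frame(n).items()}
    np.savez(f'pics/{save}.npz',**f); return f
def ray(f,px):
    K=f['intrinsics']; k=float(f['k1'])
    d=(np.atleast_2d(px)-K[:2,2])/[K[0,0],K[1,1]]
    u=d.copy()
    for _ in range(20): u=d/(1+k*(u**2).sum(1,keepdims=True))
    v=np.c_[u,np.ones(len(u))]@R.from_euler('xyz',f['attitude']).as_matrix().T
    return f['position'],v/np.linalg.norm(v,axis=1,keepdims=True)
def plane(f,px,z):
    o,v=ray(f,px); return o+v*((z-o[2])/v[:,2])[:,None]
def tri(f1,p1,f2,p2):
    o1,v1=ray(f1,p1);o2,v2=ray(f2,p2);v1,v2=v1[0],v2[0]
    t=np.linalg.lstsq(np.c_[v1,-v2],o2-o1,rcond=None)[0]
    a,b=o1+t[0]*v1,o2+t[1]*v2
    return (a+b)/2,np.linalg.norm(a-b)
def proj(f,P):
    c=(np.atleast_2d(P)-f['position'])@R.from_euler('xyz',f['attitude']).as_matrix()
    u=c[:,:2]/c[:,2:]; u=u*(1+float(f['k1'])*(u**2).sum(1,keepdims=True))
    return u@f['intrinsics'][:2,:2].T+f['intrinsics'][:2,2]
E
python3 - <<'E'
from h import *
a=load('scene0');b=load('top0')
c1=cv2.resize(a['img'][185:285,220:320],(400,400),interpolation=cv2.INTER_CUBIC)
c2=cv2.resize(b['img'][222:322,332:432],(400,400),interpolation=cv2.INTER_CUBIC)
cv2.imwrite('pics/crop0.png',np.hstack([c1,c2])[...,::-1])
# tray by mask
for n,f in(('top',b),):
    g=cv2.cvtColor(f['img'],cv2.COLOR_RGB2HSV)
    print(g[297,229],g[330,300],g[268,387])
E
```

```text
[101  13 156] [ 41  18 154] [ 66   8 155]
```

View pics/crop0.png

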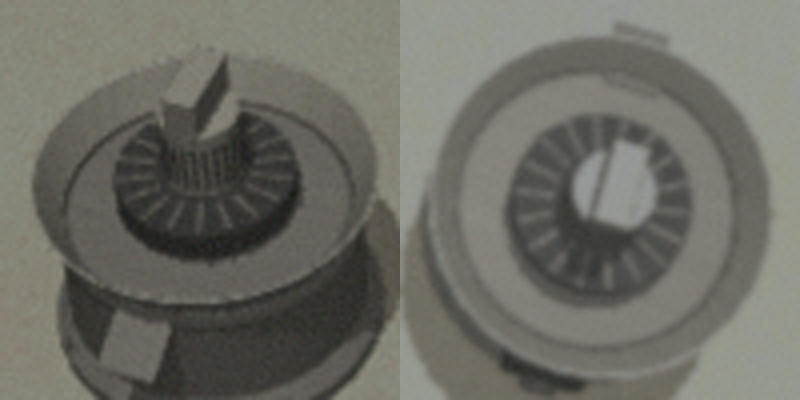

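The crop shows the silver nut with its grip bar: top-face centre is about scene (269.5,204.2) and top (388,268.2). This is the right one.

```bash
python3 - <<'E'
from h import *
a=load('scene0');b=load('top0')
P,e=tri(a,[269.5,204.2],b,[388,268.2]);print('bar',P,e)
c=np.array([[218,140],[250,150],[225,228],[197,220]])/4+[332,222]
w=plane(b,c,P[2]);print(w)
m=w[2:].mean(0)-w[:2].mean(0);print('bar yaw deg',np.degrees(np.arctan2(m[1],m[0])))
# tray
for n,f in(('top',b),('scene',a)):
    g=cv2.cvtColor(cv2.GaussianBlur(f['img'],(5,5),0),cv2.COLOR_RGB2HSV)
    k=((g[...,0]>80)&(g[...,0]<135)&(g[...,1]>4)).astype(np.uint8)
    k=cv2.morphologyEx(k,cv2.MORPH_OPEN,np.ones((5,5)))
    cs,_=cv2.findContours(k,0,2)
    for q in cs:
        if cv2.contourArea(q)>2000:
            r=cv2.minAreaRect(q); print(n,r, cv2.contourArea(q)); bx=cv2.approxPolyDP(q,12,True)[:,0]; print(bx.tolist())
            print(plane(f,bx,0.005), plane(f,[cv2.boxPoints(r).mean(0)],0.005))
f=load('wrist0');print(R.from_euler('xyz',f['attitude']).as_matrix());print(R.from_euler('xyz',[-3.1404,-.0001,2.9128]).as_matrix())
E
```

```text
bar [ 0.5959 -0.1604  0.1885] 0.004979277235740281
[[ 0.6202 -0.1583  0.1885]
 [ 0.6163 -0.1758  0.1885]
 [ 0.5731 -0.1647  0.1885]
 [ 0.5761 -0.1496  0.1885]]
bar yaw deg 167.19635665121194
top ((227.74545288085938, 297.88720703125), (80.16015625, 62.96809387207031), 20.323135375976562) 4775.0
[[203, 258], [181, 313], [254, 339], [274, 282]]
[[0.6102 0.2806 0.005 ]
 [0.4679 0.316  0.005 ]
 [0.4215 0.1279 0.005 ]
 [0.5655 0.0938 0.005 ]] [[0.5155 0.2049 0.005 ]]
top ((572.1127319335938, 241.66049194335938), (121.8552017211914, 91.52015686035156), 78.11134338378906) 5769.5
[[601, 183], [517, 191], [539, 302], [628, 292], [626, 277], [543, 288], [623, 272], [621, 259], [539, 268], [618, 252], [616, 238], [555, 246], [613, 230], [610, 215], [550, 226], [608, 210], [605, 193], [525, 205]]
[[ 0.9044 -0.7443  0.005 ]
 [ 0.8614 -0.5192  0.005 ]
 [ 0.5739 -0.5733  0.005 ]
 [ 0.6187 -0.8008  0.005 ]
 [ 0.6567 -0.7977  0.005 ]
 [ 0.6101 -0.5839  0.005 ]
 [ 0.669  -0.7906  0.005 ]
 [ 0.7025 -0.7872  0.005 ]
 [ 0.6604 -0.5744  0.005 ]
 [ 0.7202 -0.7803  0.005 ]
 [ 0.757  -0.7769  0.005 ]
 [ 0.7215 -0.6167  0.005 ]
 [ 0.7777 -0.7701  0.005 ]
 [ 0.8177 -0.7641  0.005 ]
 [ 0.7736 -0.6048  0.005 ]
 [ 0.831  -0.7595  0.005 ]
 [ 0.8773 -0.7537  0.005 ]
 [ 0.8247 -0.54    0.005 ]] [[ 0.737  -0.6616  0.005 ]]
[[ 0.2271  0.9349  0.2727]
 [ 0.9739 -0.2172 -0.0663]
 [-0.0027  0.2807 -0.9598]]
[[-0.9739  0.2268 -0.0004]
 [ 0.2268  0.9739 -0.0011]
 [ 0.0001 -0.0012 -1.    ]]
```

```bash
python3 -m crank '[[[0,0,-0.035,0,0],[0,0,-0.035,0,0],[-0.02,-0.023,-0.02,0,0],[-0.024,-0.027,0,0,0],[-0.024,-0.027,0,0,0],[-0.024,-0.027,0,0,0],[-0.024,-0.027,0,0,0],[-0.024,-0.027,0,0,0],[-0.024,-0.027,0,0,0],[-0.024,-0.027,0,0,0]]]'; python3 -m crank '[[[-0.024,-0.027,0,0,0],[-0.024,-0.027,0,0,0],[-0.024,-0.027,0,0,0],[-0.024,-0.027,0,0,0],[-0.024,-0.027,0,0,0],[-0.024,-0.027,0,0,0],[-0.024,-0.027,0,0,0],[-0.024,-0.027,0,0,0],[-0.024,-0.027,0,0,0],[-0.024,-0.027,0,0,0]]]'; python3 -m crank '[[[-0.024,-0.027,0,0,0],[-0.024,-0.027,0,0,0],[-0.024,-0.027,0,0,0],[-0.024,-0.027,0,0,0],[-0.024,-0.027,0,0,0],[0,0,0,0,0],[0,0,0,0,0]]]'
python3 - <<'E'
from h import *
from station import env
f=grab('wrist','w1');s=env.read_state();print(s['position'],s['tool_rot'],s['qpos'],proj(f,[.596,-.1604,.19]))
E
```

```text
time: 0.98
position: [0.2885, 0.4067, 0.3085]
tool_rot: [-3.142, 0.0, 2.913]
force: [1.8, 0.2, -0.8]
gripper_width: 0.0933
gripper_force: 0.0
time: 1.82
position: [0.461, 0.0891, 0.3087]
tool_rot: [3.141, 0.0, 2.913]
force: [0.9, 0.7, -0.3]
gripper_width: 0.0925
gripper_force: 0.0
time: 2.4
position: [0.5472, -0.0692, 0.3078]
tool_rot: [-3.141, -0.002, 2.91]
force: [-0.1, 0.9, 0.2]
gripper_width: 0.0931
gripper_force: 0.0
[ 0.5468 -0.0681  0.3082] [ 3.1415 -0.0011  2.9116] [-0.1703 -0.1629  1.5724  0.0002  1.7332 -1.5111] [[223.8116 318.9058]]
```

```bash
python3 -m crank '[[[-0.018,-0.02,0,0,0],[-0.018,-0.02,0,0,0],[-0.018,-0.02,0,0,0],[-0.015,-0.0185,0,0,0],[0,0,0,0,0],[0,0,0,0,0]]]'
python3 - <<'E'
from h import *
from station import env
a=load('w1');f=grab('wrist','w2');s=env.read_state();print(s['position'],s['tool_rot'],s['force'])
q=[proj(x,[.596,-.1604,.19])[0] for x in(a,f)];print(q)
o=[]
for x,c in zip((a,f),q):
    u,v=(c-100).astype(int);u=np.clip(u,0,440);v=np.clip(v,0,280);print(u,v)
    o.append(cv2.resize(x['img'][v:v+200,u:u+200],(400,400),interpolation=cv2.INTER_CUBIC))
cv2.imwrite('pics/w12.png',np.hstack(o)[...,::-1])
E
```

```text
time: 2.95
position: [0.5962, -0.1594, 0.3084]
tool_rot: [3.141, -0.001, 2.913]
force: [-0.7, 0.4, 0.9]
gripper_width: 0.0929
gripper_force: 0.0
[ 0.5961 -0.1588  0.3088] [ 3.1413 -0.0001  2.9134] [-0.34   -0.1843 -0.0535]
[array([223.8116, 318.9058]), array([322.4954, 233.3187])]
123 218
222 133
```

View pics/w12.png

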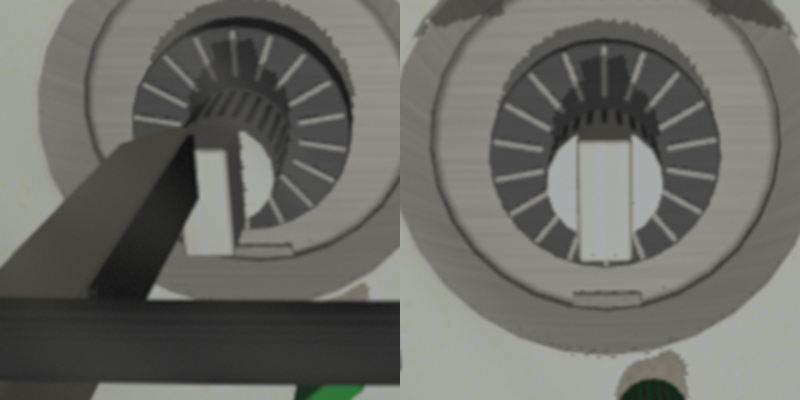

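Left (first view): the bar's top face is partly behind a finger, with its near edge's corners at crop (184,255) and (236,253). Right: the whole top face shows, with corners (579,140), (631,140), (632,262) and (579,262), nicely parallel to the tool.

```bash
python3 - <<'E'
from h import *
a=load('w1');b=load('w2')
L=np.array([[184,255],[236,253]])/2+[123,218]
Q=np.array([[179,262],[232,262],[179,140],[231,140]])/2+[222,133]
for l,r in zip(L,Q): print(tri(a,l,b,r))
P=tri(a,L.mean(0),b,Q[:2].mean(0))[0];print(P)
w=plane(b,Q,0.1915);print(w,w.mean(0))
m=w[:2].mean(0)-w[2:].mean(0);print('yaw',np.degrees(np.arctan2(m[1],m[0])),np.linalg.norm(w[0]-w[2]),np.linalg.norm(w[0]-w[1]))
# scene+top mean
E
```

```text
(array([ 0.6164, -0.1737,  0.1913]), np.float64(0.0005463554262848137))
(array([ 0.6224, -0.1549,  0.187 ]), np.float64(0.0005428713932470688))
[ 0.6194 -0.1644  0.1891]
[[ 0.6166 -0.1736  0.1915]
 [ 0.621  -0.1545  0.1915]
 [ 0.5722 -0.1628  0.1915]
 [ 0.5764 -0.1449  0.1915]] [ 0.5966 -0.1589  0.1915]
yaw -12.905222527058914 0.04568926991507584 0.01952438400521701
```

Height is 0.189–0.192, consistent with 0.192. The tool is centred and aligned, so I go down to TCP z ≈ 0.171, staying above the skirt's top, and close softly.

```bash
python3 -m crank '[[[0,0,0.035,0,0],[0,0,0.035,0,0],[0,0,0.03,0,0],[0,0,0.02,0,0],[0,0,0.01,0,0],[0,0,0.007,0,0],[0,0,0,0,0.3],[0,0,0,0,0.5],[0,0,0,0,0.6],[0,0,0,0,0.65]]]' 12;  python3 -m crank '[[[0,0,0,0,0.7],[0,0,0,0,0.75],[0,0,0,0,0.85],[0,0,0,0,0.9],[0,0,0,0,0.9],[0,0,0,0,0.9]]]' 12; python3 - <<'E'
from h import *
from station import env
s=env.read_state();print({k:np.round(s[k],4) for k in('position','tool_rot','force','torque','gripper_width','gripper_force','qpos')})
E
```

```text
time: 3.83
position: [0.5967, -0.16, 0.1731]
tool_rot: [-3.141, 0.002, 2.913]
force: [-0.2, 0.4, -0.9]
gripper_width: 0.0706
gripper_force: 0.0
time: 4.33
position: [0.5963, -0.1599, 0.1717]
tool_rot: [-3.142, 0.0, 2.913]
force: [0.0, -0.4, -0.1]
gripper_width: 0.0312
gripper_force: 0.0
{'position': array([ 0.5963, -0.1599,  0.1717]), 'tool_rot': array([-3.1416,  0.    ,  2.9128]), 'force': array([ 0.01  , -0.3534, -0.1149]), 'torque': array([ 0.0325,  0.0261, -0.0134]), 'gripper_width': np.float64(0.0312), 'gripper_force': np.float64(0.0), 'qpos': array([-0.3033,  0.0076,  1.6311, -0.    ,  1.503 , -1.6453])}
```

```bash
python3 -m crank '[[[0,0.001,0,0,0.9],[0,0,0,0,0.9],[0,0,0,0,0.9],[0,0,0,0,0.9],[0,0,0,0,0.9]]]' 25; python3 - <<'E'
from h import *
from station import env
s=env.read_state();print({k:np.round(s[k],4) for k in('position','tool_rot','force','torque','gripper_width','gripper_force','qpos')})
E
```

```text
time: 4.75
position: [0.5964, -0.159, 0.1717]
tool_rot: [-3.141, -0.0, 2.913]
force: [-2.6, -1.9, 1.2]
gripper_width: 0.0199
gripper_force: 24.9
{'position': array([ 0.5964, -0.159 ,  0.1717]), 'tool_rot': array([-3.1414, -0.0001,  2.9127]), 'force': array([-2.5629, -1.9197,  1.1811]), 'torque': array([-0.3492,  0.4796, -0.0491]), 'gripper_width': np.float64(0.0199), 'gripper_force': np.float64(24.9457), 'qpos': array([-0.3018,  0.0074,  1.6312, -0.0002,  1.5031, -1.6437])}
```

```bash
cat > st.py <<'E'
from h import *
from station import env
s=env.read_state();print('f',np.round(s['force'],2),'tq',np.round(s['torque'],3),'q6',round(s['qpos'][5],3),'z',round(s['position'][2],5),'yaw',round(np.degrees(s['tool_rot'][2]),2))
E
python3 -m crank '[[[0,0,0,3,0.9],[0,0,0,3,0.9],[0,0,0,0,0.9],[0,0,0,0,0.9]]]' 30; python3 st.py;python3 -m crank '[[[0,0,0,3,0.9],[0,0,0,3,0.9],[0,0,0,0,0.9],[0,0,0,0,0.9]]]' 30; python3 st.py
```

```text
time: 5.08
position: [0.5966, -0.1587, 0.1721]
tool_rot: [3.141, 0.0, 2.809]
force: [-1.1, 0.9, 5.8]
gripper_width: 0.0201
gripper_force: 29.9
f [-1.12  0.87  5.8 ] tq [ 0.46   0.404 -0.014] q6 -1.539 z 0.17207 yaw 160.93
time: 5.42
position: [0.5968, -0.1587, 0.1722]
tool_rot: [3.141, 0.001, 2.704]
force: [-1.5, 1.6, 5.9]
gripper_width: 0.0196
gripper_force: 29.9
f [-1.49  1.55  5.9 ] tq [0.514 0.18  0.044] q6 -1.435 z 0.17216 yaw 154.95
```

```bash
python3 -m crank '[[[0,0,-0.0004,0,0.9],[0,0,0,0,0.9],[0,0,0,0,0.9]]]'; python3 st.py;python3 -m crank '[[[0,0,-0.0004,0,0.9],[0,0,0,0,0.9],[0,0,0,0,0.9]]]'; python3 st.py
```

```text
time: 5.67
position: [0.5967, -0.1587, 0.1723]
tool_rot: [3.141, 0.0, 2.704]
force: [-0.2, 2.4, 5.0]
gripper_width: 0.0199
gripper_force: 29.9
f [-0.22  2.35  5.01] tq [0.689 0.072 0.054] q6 -1.435 z 0.17231 yaw 154.94
time: 5.92
position: [0.5967, -0.1587, 0.1725]
tool_rot: [3.141, 0.0, 2.704]
force: [0.1, 2.7, 4.0]
gripper_width: 0.0204
gripper_force: 29.9
f [0.14 2.73 4.  ] tq [ 0.851 -0.182  0.041] q6 -1.435 z 0.1725 yaw 154.92
```

```bash
python3 -m crank '[[[0,0,-0.0005,0,0.9],[0,0,0,0,0.9],[0,0,0,0,0.9]]]'>/dev/null; python3 st.py;python3 -m crank '[[[0,0,-0.0005,0,0.9],[0,0,0,0,0.9],[0,0,0,0,0.9]]]'>/dev/null; python3 st.py
```

```text
f [1.58 4.24 0.81] tq [ 1.011 -0.471  0.074] q6 -1.434 z 0.17271 yaw 154.9
f [ 3.03  4.22 -4.62] tq [ 1.002 -0.814 -0.025] q6 -1.434 z 0.1729 yaw 154.9
```

```bash
python3 -m crank '[[[0,0,0,3,0.9],[0,0,0,3,0.9],[0,0,0,0,0.9],[0,0,0,0,0.9]]]'>/dev/null; python3 st.py;python3 -m crank '[[[0,0,-0.0003,3,0.9],[0,0,-0.0002,3,0.9],[0,0,0,0,0.9],[0,0,0,0,0.9]]]'>/dev/null; python3 st.py
```

```text
f [-1.09  3.07 -1.9 ] tq [0.63  0.088 0.02 ] q6 -1.331 z 0.17325 yaw 148.98
f [-0.77  2.01 -2.69] tq [ 0.352  0.174 -0.064] q6 -1.228 z 0.17375 yaw 143.04
```

```bash
for i in 1; do python3 -m crank '[[[0,0,-0.0001,3,0.9],[0,0,-0.0001,3,0.9],[0,0,0,0,0.9],[0,0,0,0,0.9]]]'>/dev/null; python3 st.py;python3 -m crank '[[[0,0,-0.0002,3,0.9],[0,0,-0.0001,3,0.9],[0,0,0,0,0.9],[0,0,0,0,0.9]]]'>/dev/null; python3 st.py;python3 -m crank '[[[0,0,-0.0002,3,0.9],[0,0,-0.0002,3,0.9],[0,0,0,0,0.9],[0,0,0,0,0.9]]]'>/dev/null; python3 st.py; done
```

```text
f [-1.19  1.14 -2.28] tq [ 0.167  0.139 -0.034] q6 -1.123 z 0.17413 yaw 137.07
f [-0.61  0.32 -1.05] tq [-0.052  0.027  0.005] q6 -1.019 z 0.17452 yaw 131.08
f [ 0.25 -0.95 -1.38] tq [-0.035  0.028  0.   ] q6 -0.914 z 0.17486 yaw 125.1
```

```bash
python3 -m crank '[[[0,0,-0.0002,3,0.9],[0,0,-0.0002,3,0.9],[0,0,0,0,0.9],[0,0,0,0,0.9]]]'>/dev/null; python3 st.py;python3 -m crank '[[[0,0,-0.0002,3,0.9],[0,0,-0.0002,3,0.9],[0,0,0,0,0.9],[0,0,0,0,0.9]]]'>/dev/null; python3 st.py; python3 -m crank '[[[0,0,-0.0002,3,0.9],[0,0,-0.0002,3,0.9],[0,0,0,0,0.9],[0,0,0,0,0.9]]]'>/dev/null; python3 st.py
```

```text
f [-0.    0.16 -1.75] tq [-0.091  0.084 -0.024] q6 -0.81 z 0.17525 yaw 119.1
f [ 0.11  0.32 -2.89] tq [-0.05   0.053 -0.023] q6 -0.705 z 0.17564 yaw 113.1
f [-0.95 -0.   -1.99] tq [-0.086  0.072  0.053] q6 -0.6 z 0.17605 yaw 107.1
```

```bash
for i in 1 ; do python3 -m crank '[[[0,0,-0.0004,0,0.9],[0,0,0,0,0.9],[0,0,0,0,0.9]]]'>/dev/null; python3 st.py; python3 -m crank '[[[0,0,-0.0003,0,0.9],[0,0,0,0,0.9],[0,0,0,0,0.9]]]'>/dev/null; python3 st.py; done
```

```text
f [-0.51 -0.1  -2.77] tq [-0.122  0.081  0.014] q6 -0.598 z 0.17646 yaw 106.97
f [ 0.75 -0.14 -4.49] tq [-0.055 -0.033  0.017] q6 -0.597 z 0.17659 yaw 106.91
```

Upper flank is met at z≈0.1727 after 12° and ≈0.1765 after 60°, so the lead is about 0.08 mm/deg. I drop to mid-play, then follow it.

```bash
python3 -m crank '[[[0,0,0,5,0.9],[0,0,0,5,0.9],[0,0,0,5,0.9],[0,0,0,0,0.9],[0,0,0,0,0.9]]]'>/dev/null; python3 st.py;python3 -m crank '[[[0,0,-0.0004,5,0.9],[0,0,-0.0004,5,0.9],[0,0,-0.0004,5,0.9],[0,0,0,0,0.9],[0,0,0,0,0.9]]]'>/dev/null; python3 st.py; python3 -m crank '[[[0,0,-0.0004,5,0.9],[0,0,-0.0004,5,0.9],[0,0,-0.0004,5,0.9],[0,0,0,0,0.9],[0,0,0,0,0.9]]]'>/dev/null; python3 st.py
```

```text
f [ 1.87 -0.34 -1.9 ] tq [-0.099 -0.01  -0.025] q6 -0.338 z 0.17686 yaw 92.06
f [ 1.76  0.49 -0.36] tq [-0.085 -0.483  0.008] q6 -0.078 z 0.17809 yaw 77.17
f [ 5.6   0.32 -2.64] tq [ 0.055 -1.029  0.004] q6 0.184 z 0.17931 yaw 62.2
```

```bash
python3 -m crank '[[[0.0002,0.0004,0,0,0.9],[0,0,0,0,0.9],[0,0,0,0,0.9]]]'; python3 st.py;python3 -m crank '[[[0,0,-0.0004,5,0.9],[0,0,-0.0004,5,0.9],[0,0,0,0,0.9],[0,0,0,0,0.9]]]'>/dev/null; python3 st.py; python3 -m crank '[[[0,0,-0.0004,5,0.9],[0,0,-0.0004,5,0.9],[0,0,0,0,0.9],[0,0,0,0,0.9]]]'>/dev/null; python3 st.py
```

```text
time: 11.08
position: [0.597, -0.159, 0.1792]
tool_rot: [3.141, -0.0, 1.082]
force: [2.7, 0.5, -1.9]
gripper_width: 0.0196
gripper_force: 30.0
f [ 2.74  0.5  -1.92] tq [ 0.089 -0.595  0.017] q6 0.187 z 0.17925 yaw 62.01
f [ 4.63 -1.17 -2.58] tq [-0.132 -0.882 -0.002] q6 0.36 z 0.17997 yaw 52.09
f [ 5.17  0.41 -2.73] tq [-0.169 -1.012  0.013] q6 0.535 z 0.18079 yaw 42.08
```

```bash
python3 -m crank '[[[0.0004,0.0004,0,0,0.9],[0,0,0,0,0.9],[0,0,-0.0004,5,0.9],[0,0,-0.0004,5,0.9],[0,0,0,0,0.9],[0,0,0,0,0.9]]]'>/dev/null; python3 st.py; python3 -m crank '[[[0,0,-0.0004,5,0.9],[0,0,-0.0004,5,0.9],[0,0,0,0,0.9],[0,0,0,0,0.9]]]'>/dev/null; python3 st.py
```

```text
f [ 2.75 -0.93 -2.2 ] tq [-0.295 -0.454 -0.01 ] q6 0.709 z 0.18153 yaw 32.1
f [ 4.2  -2.58 -2.3 ] tq [-0.423 -0.676  0.011] q6 0.882 z 0.18233 yaw 22.18
```

```bash
python3 -m crank '[[[0.0003,0.0004,0,0,0.9],[0,0,0,0,0.9],[0,0,-0.0004,5,0.9],[0,0,-0.0004,5,0.9],[0,0,0,0,0.9],[0,0,0,0,0.9]]]'>/dev/null; python3 st.py; python3 -m crank '[[[0,0,-0.0004,5,0.9],[0,0,-0.0004,5,0.9],[0,0,0,0,0.9],[0,0,0,0,0.9]]]'>/dev/null; python3 st.py;  python3 -m crank '[[[0,0,-0.0004,5,0.9],[0,0,-0.0004,5,0.9],[0,0,0,0,0.9],[0,0,0,0,0.9]]]'>/dev/null; python3 st.py
```

```text
f [ 2.15 -0.81 -2.27] tq [-0.27  -0.149  0.02 ] q6 1.058 z 0.18306 yaw 12.12
f [ 1.92 -1.66 -1.12] tq [-0.286 -0.228  0.036] q6 1.231 z 0.18395 yaw 2.19
f [ 1.37 -2.07 -2.48] tq [-0.48  -0.319 -0.014] q6 1.405 z 0.18481 yaw -7.78
```

```bash
python3 -m crank '[[[0,0,-0.0004,5,0.9],[0,0,-0.0004,0,0.9],[0,0,-0.0004,0,0.9],[0,0,0,0,0.9],[0,0,0,0,0.9]]]'>/dev/null; python3 st.py; python3 -m crank '[[[0,0,-0.0005,0,0.9],[0,0,-0.0005,0,0.9],[0,0,0,0,0.9],[0,0,0,0,0.9]]]'>/dev/null; python3 st.py
```

```text
f [ 2.78 -2.74 -4.56] tq [-0.713 -0.444 -0.024] q6 1.495 z 0.18581 yaw -12.94
f [ 1.89 -2.95 -4.52] tq [-0.74  -0.426 -0.009] q6 1.498 z 0.18699 yaw -13.09
```

```bash
python3 -m crank '[[[0.0004,0.0003,0,0,0.9],[0,0,0,0,0.9],[0,0,0,0,0.9]]]'>/dev/null; python3 st.py; python3 -m crank '[[[0,0,-0.0005,0,0.9],[0,0,-0.0005,0,0.9],[0,0,0,0,0.9],[0,0,0,0,0.9]]]'>/dev/null; python3 st.py; python3 -m crank '[[[0,0,-0.001,0,0.9],[0,0,-0.001,0,0.9],[0,0,0,0,0.9],[0,0,0,0,0.9]]]'>/dev/null; python3 st.py
```

```text
f [ 0.07 -1.65 -2.75] tq [-0.283  0.103 -0.003] q6 1.498 z 0.18702 yaw -13.1
f [-0.05 -0.82 -1.89] tq [-0.085  0.086 -0.007] q6 1.498 z 0.18808 yaw -13.1
f [ 0.08  0.48 -2.57] tq [-0.022  0.14  -0.003] q6 1.498 z 0.19008 yaw -13.11
```

Free at about 180°, with only the nut's weight (~2 N) on the wrist. I lift it clear and carry it toward the tray, stopping for a view part-way and another above the tray.

```bash
python3 -m crank '[[[0,0,-0.003,0,0.9],[0,0,-0.006,0,0.9],[0,0,-0.01,0,0.9],[0,0,-0.015,0,0.9],[0,0,-0.02,0,0.9],[0,0,-0.025,0,0.9],[0,0,-0.025,0,0.9],[0,0,-0.02,0,0.9],[0,0,-0.006,0,0.9],[0,0,0,0,0.9]]]'; python3 st.py; python3 -m crank '[[[-0.005,-0.01,0,0,0.9],[-0.01,-0.02,0,0,0.9],[-0.014,-0.03,0,0,0.9],[-0.016,-0.033,0,0,0.9],[-0.016,-0.033,0,0,0.9],[-0.016,-0.033,0,0,0.9],[-0.016,-0.033,0,0,0.9],[-0.01,-0.02,0,0,0.9],[-0.005,-0.01,0,0,0.9],[0,0,0,0,0.9]]]'; python3 -c "
from h import *
grab('wrist','t1')"
python3 -m crank '[[[-0.008,-0.015,0,0,0.9],[-0.013,-0.028,0,0,0.9],[-0.015,-0.03,0,0,0.9],[-0.012,-0.025,0,0,0.9],[-0.006,-0.016,0,0,0.9],[0,0,0,0,0.9],[0,0,0,0,0.9]]]'; python3 - <<'E'
from h import *
a=load('t1');b=grab('wrist','t2')
cv2.imwrite('pics/t12.png',np.hstack([cv2.resize(x['img'],(400,300),interpolation=cv2.INTER_AREA) for x in(a,b)])[...,::-1])
E
python3 st.py
```

```text
time: 16.25
position: [0.5986, -0.1597, 0.3227]
tool_rot: [3.141, -0.004, -0.229]
force: [0.0, -0.4, -2.2]
gripper_width: 0.0199
gripper_force: 30.0
f [ 0.01 -0.37 -2.25] tq [ 0.046  0.158 -0.049] q6 1.498 z 0.32272 yaw -13.11
time: 17.08
position: [0.5425, 0.0832, 0.3189]
tool_rot: [3.141, 0.001, -0.226]
force: [-0.4, 0.8, -1.2]
gripper_width: 0.0198
gripper_force: 30.0
time: 17.72
position: [0.5169, 0.2039, 0.3192]
tool_rot: [3.141, 0.001, -0.228]
force: [1.2, -0.4, -2.2]
gripper_width: 0.0199
gripper_force: 30.0
f [ 0.6   0.35 -1.78] tq [-0.016  0.119  0.007] q6 2.129 z 0.31935 yaw -13.14
```

View pics/t12.png

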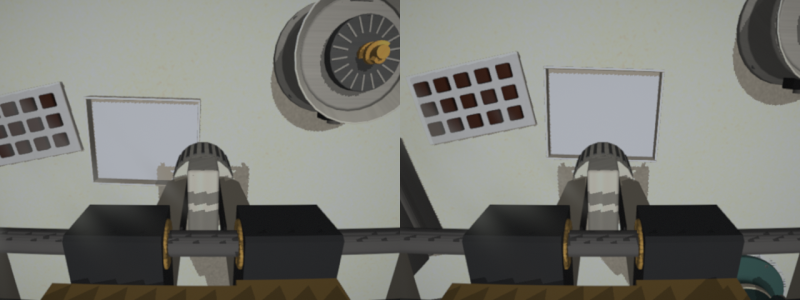

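The nut is held upright in the gripper (right half ~ (603,160)). The tray is fully seen in both halves (left ~ (88,98)–(200,184), right ~ (546,68)–(662,160)), and the bare brass stud is at (376,52).

```bash
python3 - <<'E'
from h import *
out=[]
for n,c in(('t1',(230,200)),('t2',(330,170))):
    f=load(n);g=cv2.GaussianBlur(f['img'],(5,5),0)
    d=g[...,2].astype(int)-g[...,0]
    print(d[c[1],c[0]],g[c[1],c[0]],g[60,330])
    k=(d>8).astype(np.uint8); k[300:]=0
    k=cv2.morphologyEx(k,cv2.MORPH_OPEN,np.ones((5,5)))
    _,lab,st,_=cv2.connectedComponentsWithStats(k)
    k=(lab==lab[c[1],c[0]]).astype(np.uint8)
    q=max(cv2.findContours(k,0,2)[0],key=cv2.contourArea)
    bx=cv2.approxPolyDP(cv2.convexHull(q),8,True)[:,0];print(n,bx.tolist());print(plane(f,bx,.005)[:,:2])
s=load('t2');print(proj(load('t2'),[.5155,.2049,.005]))
E
```

```text
12 [169 173 181] [165 169 161]
t1 [[150, 165], [315, 169], [314, 225], [249, 285], [159, 282]]
[[0.614  0.2782]
 [0.565  0.09  ]
 [0.4994 0.1068]
 [0.4414 0.2057]
 [0.471  0.3173]]
11 [169 173 180] [165 168 154]
t2 [[241, 118], [412, 124], [402, 248], [244, 244]]
[[0.6151 0.2788]
 [0.5644 0.0904]
 [0.4206 0.128 ]
 [0.4701 0.3171]]
[[324.1702 187.8249]]
```

```bash
python3 - <<'E'
from h import *
a,b=load('t1'),load('t2')
for p,q in(([150,165],[241,118]),([315,169],[412,124]),([159,282],[244,244])):print(tri(a,p,b,q))
E
python3 -m crank '[[[0,0,0.02,0,0.9],[0,0,0.035,0,0.9],[0,0,0.035,0,0.9],[0,0,0.035,0,0.9],[0,0,0.035,0,0.9],[0,0,0.035,0,0.9],[0,0,0.03,0,0.9],[0,0,0.02,0,0.9],[0,0,0.008,0,0.9],[0,0,0,0,0.9]]]'; python3 -m crank '[[[0,0,0,0,0.9],[0,0,0,0,0.9]]]'>/dev/null;python3 st.py
```

```text
(array([0.6146, 0.2789, 0.0037]), np.float64(0.001137705836125941))
(array([0.5645, 0.09  , 0.0028]), np.float64(0.00045272130169295594))
(array([0.4707, 0.3171, 0.0054]), np.float64(0.0008687126983949427))
time: 18.6
position: [0.5162, 0.2029, 0.0651]
tool_rot: [3.14, 0.002, -0.23]
force: [-1.0, 0.3, -1.7]
gripper_width: 0.0196
gripper_force: 30.0
f [ 0.1  -0.56 -2.26] tq [0.045 0.138 0.007] q6 2.13 z 0.06879 yaw -13.14
```

```bash
python3 -m crank '[[[0,0,0.002,0,0.9],[0,0,0.002,0,0.9],[0,0,0.002,0,0.9],[0,0,0.002,0,0.9],[0,0,0.001,0,0.9],[0,0,0,0,0.9],[0,0,0,0,0.9]]]'>/dev/null; python3 st.py;  python3 -m crank '[[[0,0,0.001,0,0.9],[0,0,0.0005,0,0.9],[0,0,0,0,0.9],[0,0,0,0,0.9]]]'>/dev/null;python3 st.py
```

```text
f [-0.19 -0.47 -2.7 ] tq [ 0.044  0.151 -0.002] q6 2.13 z 0.0579 yaw -13.1
f [ 0.86  0.07 -1.54] tq [ 0.016  0.147 -0.012] q6 2.13 z 0.05641 yaw -13.11
```

```bash
python3 -m crank '[[[0,0,0.0005,0,0.9],[0,0,0,0,0.9],[0,0,0,0,0.9]]]'>/dev/null; python3 st.py;  python3 -m crank '[[[0,0,0.0005,0,0.9],[0,0,0,0,0.9],[0,0,0,0,0.9]]]'>/dev/null;python3 st.py
```

```text
f [ 0.61 -0.6  -1.66] tq [-0.062  0.23   0.047] q6 2.13 z 0.05595 yaw -13.11
f [-2.22  0.54  3.14] tq [-0.119  0.415 -0.043] q6 2.13 z 0.05578 yaw -13.11
```

Contact with the tray floor is felt (+3 N) at the expected height, so I ease off and open.

```bash
python3 -m crank '[[[0,0,0,0,0.9],[0,0,0,0,0.9],[0,0,0,0,0.75],[0,0,0,0,0.65],[0,0,0,0,0.5],[0,0,0,0,0.3],[0,0,0,0,0.1],[0,0,0,0,0],[0,0,0,0,0],[0,0,0,0,0]]]' 5; python3 st.py; python3 -m crank '[[[0,0,-0.005,0,0],[0,0,-0.01,0,0],[0,0,-0.02,0,0],[0,0,-0.03,0,0],[0,0,-0.035,0,0],[0,0,-0.035,0,0],[0,0,-0.035,0,0],[0,0,-0.03,0,0],[0,0,0,0,0],[0,0,0,0,0]]]'; python3 - <<'E'
from h import *
f=grab('wrist','e1');s=grab('scene','e2')
cv2.imwrite('pics/e.png',np.hstack([cv2.resize(f['img'],(400,300),interpolation=cv2.INTER_AREA),cv2.resize(s['img'][170:350,210:520],(400,300))])[...,::-1])
E
```

```text
time: 21.02
position: [0.5167, 0.2044, 0.0554]
tool_rot: [3.142, 0.0, -0.229]
force: [0.3, 0.0, 0.1]
gripper_width: 0.0654
gripper_force: 0.0
f [0.34 0.05 0.12] tq [-0.026  0.145  0.005] q6 2.13 z 0.05543 yaw -13.11
time: 21.85
position: [0.5171, 0.2045, 0.2582]
tool_rot: [-3.14, -0.003, -0.229]
force: [-0.3, 0.2, -0.4]
gripper_width: 0.0931
gripper_force: 0.0
```

View pics/e.png

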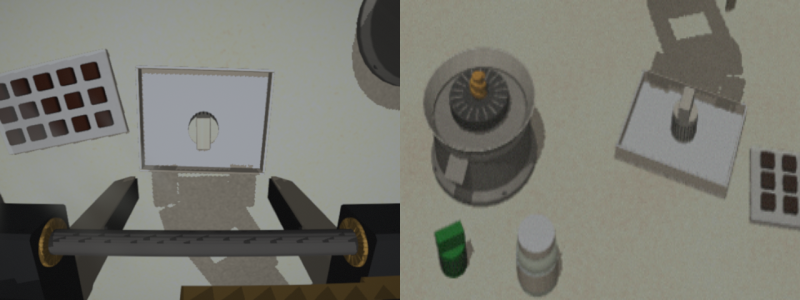

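The nut stands upright in the tray (wrist half (203,130), scene half (685,115)). The stud is bare at (479,85), and the jar and decoy are where they were.

```bash
python3 -c "
from station import env
print(env.hand_in())"
```

```text
the job is handed in; nothing more can be done
None
```

The hand nut is off the stud and standing upright in the parts tray; nothing else was touched, and the job was handed in at about 22 s of the 72 s allowed.

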